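# Clear the offcuts into the chip extractor and hold its run lever in the green

## Robot

A 6-joint arm with a two-finger parallel gripper is mounted at the origin on a cart in front of the work surface, level with it; the furniture and walls round the work are solid. World frame = base frame: x ahead of the robot, y to its left, z up, the work surface at z = 0. Lengths are in m, angles in rad, forces in N, time in s.
With the tool pointing down it reaches from about 0.3 to 0.775 m from the base axis. Payload 14.6 kg.
Tool frame: the origin (TCP) lies midway between the tips of the shut fingers; the grasp point (between the pads) lies tcp_to_grasp behind it (tcp_to_grasp is the distance from the TCP to the grasp point, in m); z points along the fingers, y is the line along which they close (so a half turn about z gives the same grasp; the last joint's range is limited). The gripper opens to 85 mm and grips with 20 to 120 N. Pads are 22 mm wide; open, the fingers measure 114 mm over their backs; the gripper's body (76 mm by 85 mm) begins 54 mm behind the grasp point. The pads swing forward as they close: fully open they stand 13 mm farther back than shut.
Start: joints at [1.067, 0.3, 1.521, -0, 1.321, -0.067], TCP at [0.233, 0.498, 0.231] pointing down, gripper open.
Joint ranges: [-3.03, 3.03], [-0.79, 2.21], [0.23, 2.52], [-1.04, 4.18], [0, 3.07], [-2.55, 2.55]. Speed limits (rad/s): [2.22, 2.22, 2.57, 3.14, 3.14, 3.14].

## Interface

Orientations are given as a rotation vector (axis times angle).
In Python, from bench import sense, grab_frame, finish_job, tcp_to_grasp gives the robot as it stands. The module is installed in compiled form; this text tells all that it offers.
- The arm moves only by the tool move_arm, never from a script. Its argument "moves" is a list of rows, each an object of numbers: "gripper": the opening, from 0 (shut) to 1 (fully open); "dx", "dy", "dz": the shift along the tool's x, y, z each as a share of 0.025 m, from -1 to 1; "turn": the turn about the tool's z as a share of 0.1 rad, from -1 to 1. A call has 1 to 20 rows; each row shifts and turns the commanded pose from where the row before left it, along the tool's axes as they then stand; what a row does not reach is not made up. A row lasts 1/10 s, in which the tool goes at most 50 mm and 8.59 degrees, less where a joint would pass 70% of its speed; a pose out of reach is approached as far as the arm can. A call with a number of a shift or a turn outside -1 to 1 is refused whole. A call with a gripper value outside its range is refused whole. The fingers move at their own pace and stop on an object; "newtons" is the grip in N (left out, the last holds). Time passes only in rows, so rows that do not move let the fingers close. It gives the time, the measured TCP pose, the force, the opening and the grip force at its end, in the units of the state.
- sense(): the state, without advancing time (a new reading comes with each control period).
- grab_frame(name): name is "scene" or "top" or "wrist"; returns a dict with "pixels" (420x560x3 uint8, red, green, blue), "fx", "fy", "cx", "cy" (pixels), "rvec" (rotation vector, rad) and "tvec" (3), from world to camera coordinates, as OpenCV has them. Camera axes: x right, y down, z forward; pixel columns grow to the right and rows downward; lengths in m; the calibration is good to about 2 mm. A picture is of the moment at which its call begins. There is no depth.
- finish_job(): hands the job in; it is judged then, once.
The state is a dict: "time_s": time; "qpos": joint angles; "joint_velocities": joint speeds; "joint_torque": joint torques, N m; "tool_pos": TCP position; "ee_rot": TCP orientation; "contact_force": force on the tool from outside, world axes, zero at the start; "torque": the same for the moment, N m; "gripper_width": opening from 0.0 (shut) to 1.0 (fully open); "grasp_force": force on a finger pad.
Only numpy, scipy, OpenCV 4.12 (cv2) and the standard library are available. Lean on these libraries where they do the work, as an engineer would, in place of code of your own. Each camera call takes 0.05 s, during which the arm holds its last target. There are 200 camera calls.

## Task

Put the three wooden offcuts that lie on the bench into the blue tray of the chip extractor and let go of them. Then press the extractor's sprung lever down with the fingers on its round pad until the pointer is in the green band, never into the red, and keep holding it there: the program finishes while the fingers still hold the lever in the green. Leave the other tools and things on the bench where they are.

Things in the scene. Friction and masses are not known exactly. Their poses are not given: they have to be found in the camera images.
- extractor: Bench chip extractor, fixed to the bench, yaw within 0.25 rad. Origin: on the bench, under the centre of its open blue tray; x to its rear, y to its left, z up. Tray 150 (x) x 190 (y) mm outside, walls 5 mm thick, 50 mm high, inner floor at z = 5 mm. Behind it, x = 76 to 151 mm, a grey suction head 78 mm high. On the right, at y = -125 mm, the sprung lever in a clevis 74 mm high at x = 80 mm.
- tray_floor (a point): Centre of the tray's inner floor, 5 mm above the bench.
- gate_tab (a point): Top of the orange gate tab on the suction head, at x = 105, y = 0, z = 87 mm of the extractor's frame; 72 mm wide; it rises by itself up to 32 mm as the lever is pressed.
- scale_top (a point): Top of the white scale post right of the lever (10 x 17 mm, 114 mm high), at x = -15, y = -157 mm of the extractor's frame. Its face towards the robot is painted green and, lower, red; an orange pointer on the lever moves down beside it: pointer level with the green means joint 0.30 to 0.44, with the red 0.50 or more.
- run_lever (a joint): Angle of the sprung lever, rad: 0 at rest (pointing forward, 0.37 above level), grows as its pad is pressed down, stop at 0.70. Green 0.30 to 0.44 (level at 0.37), red from 0.50. Hinge axis along the extractor's y through x = 80, y = -125, z = 60 mm of its frame. Springs back when let go; a push straight down on the pad takes about 4 N at rest, 8 N at 0.37, 12 N at the stop.
- lever_pad (a point): Centre of the top of the lever's round pad (black, yellow disc, diameter 36 mm); moves with the lever. In the extractor's frame, y = -125 mm and: at rest x = -18, z = 111 mm; in the middle of the green (joint 0.37) x = -30, z = 72 mm. Green from z = 80 mm (0.30) to 64 mm (0.44); red begins at z = 58 mm.
- offcut_pale: Stepped offcut of pale wood: 50 x 30 mm, 14 mm thick, with a second layer 14 mm thick (28 mm high in all) over x = -25 to +5 mm. Its origin is the centre of its underside, z up, x along its length. It starts lying flat on the bench with x roughly along world x (yaw within 0.3 rad).
- offcut_dark: Plain offcut of dark wood, 52 x 32 x 26 mm. Its origin is the centre of its underside, z up, x along its length. It starts lying flat on the bench with x roughly along world x (yaw within 0.3 rad).
- offcut_ply: Offcut of layered wood (dark, pale, dark), 48 x 30 x 24 mm. Its origin is the centre of its underside, z up, x along its length. It starts lying flat on the bench with x roughly along world x (yaw within 0.3 rad).
- hex_key_set: red folding hex-key set, 24 x 72 x 19 mm, lying near the right edge of the bench. Bystander, origin at the centre of its underside.
- wrench: grey wrench, 199 x 44 x 10 mm, lying along x near the right edge. Bystander, origin at the centre of its underside.
- tape_measure: dark pocket tape measure, 70 x 95 x 36 mm, at the left front. Bystander, origin at the centre of its underside.
- multimeter: black multimeter lying face up, 150 x 75 x 40 mm, at the left. Bystander, origin at the centre of its underside.
Mind the look-alikes: they are no part of the job. What is shaped like the offcut_ply but turquoise or yellow is not meant.

How it is judged:
On the way, in this order (a step that is already met when the one before it is completed fails the run):
1. all three offcuts lie in the tray, let go (x of offcut_pale in the frame of extractor between -0.072 and 0.072 m and y of offcut_pale in the frame of extractor between -0.092 and 0.092 m and z of offcut_pale in the frame of extractor between 0 and 0.048 m and x of offcut_dark in the frame of extractor between -0.072 and 0.072 m and y of offcut_dark in the frame of extractor between -0.092 and 0.092 m and z of offcut_dark in the frame of extractor between 0 and 0.048 m and x of offcut_ply in the frame of extractor between -0.072 and 0.072 m and y of offcut_ply in the frame of extractor between -0.092 and 0.092 m and z of offcut_ply in the frame of extractor between 0 and 0.048 m and contact force between the fingers and offcut_pale below 0.1 N and contact force between the fingers and offcut_dark below 0.1 N and contact force between the fingers and offcut_ply below 0.1 N), for 0.2 s.
2. the lever is held in the green band by the fingers (value of joint run_lever between 0.3 and 0.44 rad and contact force between the fingers and extractor above 2 N), for 0.2 s.
At the end, for the whole second after the job is handed in: All three offcuts lie at rest inside the tray, below its rim and not touched by the fingers; the lever stands still in the green band (0.30 to 0.44 rad), with the fingers pressing on it with more than 2 N (all of step 1 and all of step 2 and velocity of joint run_lever between -0.05 and 0.05 rad/s and linear speed of each of offcut_pale, offcut_dark, offcut_ply below 0.02 m/s); the arm keeps its last pose, push and grip.
It fails at once if the lever goes into the red zone (beyond 0.50 rad) (value of joint run_lever above 0.5 rad).
It fails at once if another thing on the bench is moved more than 25 mm (distance of any of hex_key_set, wrench, tape_measure, multimeter from where it was at the start of the episode above 0.025 m).
It also fails if it takes over 69 s, if anything falls off the work surface, if the arm or the gripper's body presses on something with over 40 N, if the wrist force passes 120 N, or if a joint passes its speed limit or range.

## Working session

There is one attempt and no reset: what is moved stays moved. The work goes in short steps, Python scripts to look and compute and a tool call to move; the robot and the scene stay as the last step left them, time stands still between calls to the robot, and variables do not carry over. Pictures are saved under pics/ and viewed, at most 11 in all, crops included, and the job is handed in when it is done.

Besides the shell and the picture viewer there is one more tool, called after "Call:" as a command line: name --argument value ..., lists and objects as JSON in quotes. move_arm: Moves the arm, as the interface text tells. Its arguments: {"type":"object","properties":{"moves":{"type":"array"},"newtons":{"type":"number"}},"required":["moves"]}

```bash
mkdir -p pics; cat > h.py <<'E'
import numpy as np, cv2
from bench import *
def save(n,f):
    p=grab_frame(n); cv2.imwrite(f'pics/{f}.png',p['pixels'][:,:,::-1]); np.save(f'pics/{f}.npy',p,allow_pickle=True); return p
def load(f): return np.load(f'pics/{f}.npy',allow_pickle=True).item()
def K(p): return np.array([[p['fx'],0,p['cx']],[0,p['fy'],p['cy']],[0,0,1.]])
def w(p,u,v,z):
    R=cv2.Rodrigues(np.array(p['rvec'],float))[0]; t=np.array(p['tvec'],float)
    c=-R.T@t; d=R.T@np.linalg.inv(K(p))@[u,v,1]
    return c+d*(z-c[2])/d[2]
def proj(p,X): return cv2.projectPoints(np.array(X,float).reshape(-1,3),np.array(p['rvec'],float),np.array(p['tvec'],float),K(p),None)[0].reshape(-1,2)
E
python3 - <<'E'
from h import *
save('top','top0');save('scene','scene0');s=sense();print(s,tcp_to_grasp)
E
```

```text
{'time_s': 0.1, 'qpos': array([ 1.06737775e+00,  3.00445579e-01,  1.52150220e+00, -4.97118173e-05,
        1.32071020e+00, -6.66173769e-02]), 'joint_velocities': array([-0.00101399, -0.0018992 , -0.00147972, -0.00093552, -0.00290713,
       -0.00171814]), 'joint_torque': array([ 4.17306392e-04, -5.44380891e+01, -3.62371087e+01, -9.18042815e-05,
        3.12882214e-03,  7.85854991e-05]), 'tool_pos': array([0.23259633, 0.49816941, 0.23076868]), 'ee_rot': array([-6.80610271e-01, -3.06672134e+00,  1.62703761e-03]), 'contact_force': array([-0.09411306,  0.49048622, -0.54887398]), 'torque': array([-0.04198394, -0.01013204, -0.02469663]), 'grasp_force': 0.0, 'gripper_width': 1.0015362949922215} 0.0187
```

View pics/top0.png

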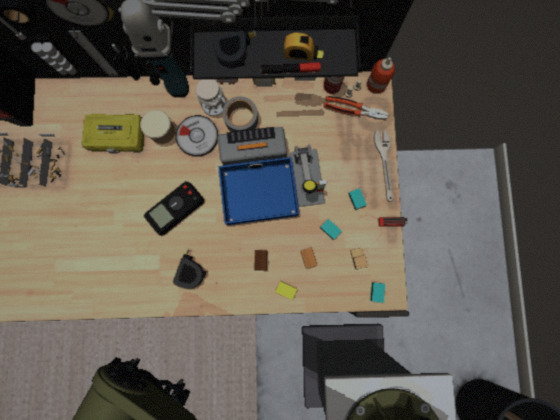

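View pics/scene0.png

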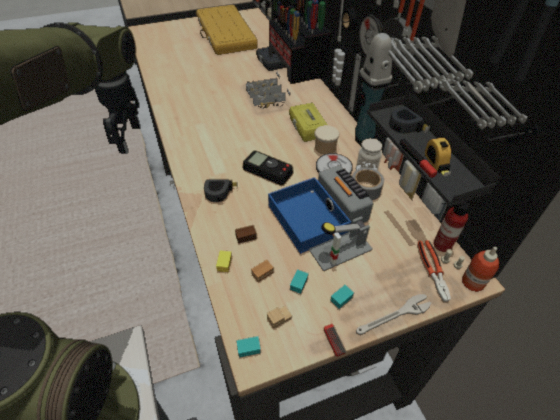

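The top view shows the dark offcut at (261,260), ply at (308,258), pale at (359,258), the tray around (259,191) and the lever pad at (310,186). The scene view agrees: dark (246,233), ply (262,270), pale (279,317). Next I zoom in and measure.

```bash
python3 - <<'E'
from h import *
p=load('top0');im=p['pixels'][:,:,::-1].astype(np.uint8)
a=cv2.resize(im[235:285,240:380],None,fx=5.5,fy=5.5,interpolation=cv2.INTER_CUBIC)
b=cv2.resize(im[140:240,210:340],None,fx=3.2,fy=3.2,interpolation=cv2.INTER_CUBIC)
c=np.zeros((a.shape[0]+b.shape[0],a.shape[1],3),np.uint8);c[:a.shape[0]]=a;c[a.shape[0]:,:b.shape[1]]=b
cv2.imwrite('pics/crop0.png',c);print(a.shape,b.shape)
hsv=cv2.cvtColor(im,cv2.COLOR_BGR2HSV)
for u,v in [(261,260),(308,258),(359,258),(259,191),(286,290),(270,270)]: print(u,v,hsv[v,u],w(p,u,v,0.025))
def rect(m,z,n):
    k,l,st,ce=cv2.connectedComponentsWithStats(m.astype(np.uint8))
    for i in range(1,k):
        if st[i,4]>25:
            pts=np.argwhere(l==i)[:,::-1]
            W=np.array([w(p,x,y,z)[:2] for x,y in pts]);r=cv2.minAreaRect((W*1000).astype(np.float32))
            print(n,st[i],ce[i].round(1),np.round(W.mean(0),4),np.round(r,1) if 0 else r)
H,S,V=[hsv[...,i].astype(int) for i in range(3)]
box=np.zeros(H.shape,bool);box[240:280,245:375]=1
rect(box&(V<100),.026,'dark'); 
rect((H>100)&(H<125)&(S>120)&(V>50)&(np.indices(H.shape)[0]>145)&(np.indices(H.shape)[0]<240),.05,'tray')
bg=im[270:275,265:300].reshape(-1,3).mean(0);print(bg)
d=np.abs(im.astype(int)-cv2.medianBlur(im,41).astype(int)).sum(2)
rect(box&(d>45),.025,'any')
yel=(H>20)&(H<35)&(S>150)&(V>100);yel[:,:300]=0;yel[:,330:]=0;yel[:150]=0;yel[230:]=0
rect(yel,.111,'pad')
E
```

```text
(275, 770, 3) (320, 416, 3)
261 260 [ 11 145  74] [0.44584039 0.31091403 0.025     ]
308 258 [ 15 157 140] [0.44772144 0.19184832 0.025     ]
359 258 [ 17 111 156] [0.44430586 0.06245794 0.025     ]
259 191 [108 170 126] [0.62369377 0.31304241 0.025     ]
286 290 [ 31 158 169] [0.36971358 0.24969227 0.025     ]
270 270 [ 20  74 161] [0.42023971 0.28868283 0.025     ]
dark [254 250  14  21 261] [261.  259.7] [0.4465 0.3109] ((445.93646240234375, 311.9848327636719), (32.86271286010742, 50.142547607421875), 88.4981460571289)
tray [ 219  157   80   67 3946] [258.8 191.3] [0.6181 0.3121] ((622.6932983398438, 313.52740478515625), (152.9890594482422, 186.55731201171875), 6.072577953338623)
[114.31428571 145.30857143 160.48571429]
any [300 247  18  22 272] [308.4 257.8] [0.4482 0.1909] ((448.50982666015625, 190.80792236328125), (51.58838653564453, 34.53736877441406), 16.46287727355957)
any [253 249  17  23 337] [261.  259.9] [0.4461 0.3109] ((445.9554748535156, 310.8360900878906), (40.399044036865234, 55.21135330200195), 88.47113037109375)
any [350 248  17  22 128] [356.4 258.3] [0.4437 0.069 ] ((444.0345764160156, 63.34077453613281), (51.03557586669922, 37.798248291015625), 11.290879249572754)
pad [304 181  11   9  82] [309.2 184.9] [0.6184 0.1886] ((618.0696411132812, 188.98597717285156), (23.932689666748047, 19.470027923583984), 88.5783920288086)
```

View pics/crop0.png

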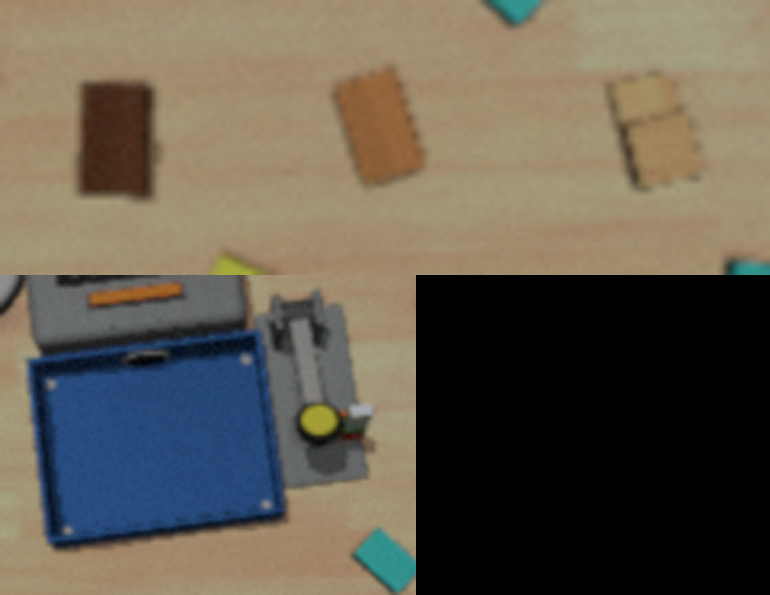

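Colours and sizes fit the three offcuts, and the pad predicted from the tray pose (yaw 0.106, centre 0.6227, 0.3135) lands within 2 mm of the measured pad. Next is a helper that converts world targets into tool-axis shares.

```bash
cat >> h.py <<'E'
EX=np.array([.6227,.3135]);EY=.106
def ext(x,y): c,s=np.cos(EY),np.sin(EY); return EX+[c*x-s*y,s*x+c*y]
def plan(targets):
    "targets: (x,y,z,yaw) with yaw = angle of the piece; tool y at yaw+90deg"
    s=sense();R=cv2.Rodrigues(s['ee_rot'])[0];P=s['tool_pos'];a=np.arctan2(R[1,1],R[0,1])
    print('at',P.round(4),'yaw',round(a-np.pi/2,3),'w',round(s['gripper_width'],3),'t',s['time_s'],'F',s['contact_force'].round(1))
    for x,y,z,yw in targets:
        d=(yw+np.pi/2-a+np.pi/2)%np.pi-np.pi/2
        b=a+d; ty=np.array([np.cos(b),np.sin(b)]);tx=np.array([-ty[1],ty[0]])
        D=np.array([x,y])-P[:2]
        print('turn',round(-d/.1,2),'then dx %.2f dy %.2f dz %.2f units'%(D@tx/.025,D@ty/.025,(P[2]-z)/.025))
        P=np.array([x,y,z]);a=b
E
python3 - <<'E'
from h import *
plan([(.446,.311,.10,-.026),(.446,.311,.003,-.026),(.446,.311,.14,-.026),(*ext(-.038,.04),.14,EY)])
E
```

```text
at [0.2326 0.4982 0.2308] yaw -0.437 w 1.002 t 0.1 F [-0.1  0.5 -0.5]
turn -4.11 then dx -8.73 dy -7.26 dz 5.23 units
turn -0.0 then dx 0.00 dy 0.00 dz 3.88 units
turn -0.0 then dx 0.00 dy 0.00 dz -5.48 units
turn -1.32 then dx -5.52 dy 0.95 dz 0.00 units
```

Call:
move_arm --moves '[{"gripper": 1, "turn": -0.82}, {"gripper": 1, "turn": -0.82}, {"gripper": 1, "turn": -0.82}, {"gripper": 1, "turn": -0.82}, {"gripper": 1, "turn": -0.83}, {"gripper": 1, "dx": -0.87, "dy": -0.73, "dz": 0.52}, {"gripper": 1, "dx": -0.87, "dy": -0.73, "dz": 0.52}, {"gripper": 1, "dx": -0.87, "dy": -0.73, "dz": 0.52}, {"gripper": 1, "dx": -0.87, "dy": -0.73, "dz": 0.52}, {"gripper": 1, "dx": -0.87, "dy": -0.73, "dz": 0.52}, {"gripper": 1, "dx": -0.87, "dy": -0.73, "dz": 0.52}, {"gripper": 1, "dx": -0.87, "dy": -0.73, "dz": 0.52}, {"gripper": 1, "dx": -0.87, "dy": -0.73, "dz": 0.52}, {"gripper": 1, "dx": -0.87, "dy": -0.73, "dz": 0.52}, {"gripper": 1, "dx": -0.87, "dy": -0.73, "dz": 0.52}, {"gripper": 1}, {"gripper": 1}, {"gripper": 1}]' --newtons 40

```text
invalid input at $.moves[0]: expected keys gripper, dx, dy, dz, turn
```

```bash
python3 - <<'E'
from h import *
plan([(.446,.311,.003,-.026)])
E
```

```text
at [0.2326 0.4982 0.2308] yaw -0.437 w 1.002 t 0.1 F [-0.1  0.5 -0.5]
turn -4.11 then dx -8.73 dy -7.26 dz 9.11 units
```

Call:
move_arm --moves '[{"gripper": 1, "dx": 0, "dy": 0, "dz": 0, "turn": -0.82}, {"gripper": 1, "dx": 0, "dy": 0, "dz": 0, "turn": -0.82}, {"gripper": 1, "dx": 0, "dy": 0, "dz": 0, "turn": -0.82}, {"gripper": 1, "dx": 0, "dy": 0, "dz": 0, "turn": -0.82}, {"gripper": 1, "dx": 0, "dy": 0, "dz": 0, "turn": -0.83}, {"gripper": 1, "dx": -0.87, "dy": -0.73, "dz": 0.52, "turn": 0}, {"gripper": 1, "dx": -0.87, "dy": -0.73, "dz": 0.52, "turn": 0}, {"gripper": 1, "dx": -0.87, "dy": -0.73, "dz": 0.52, "turn": 0}, {"gripper": 1, "dx": -0.87, "dy": -0.73, "dz": 0.52, "turn": 0}, {"gripper": 1, "dx": -0.87, "dy": -0.73, "dz": 0.52, "turn": 0}, {"gripper": 1, "dx": -0.87, "dy": -0.73, "dz": 0.52, "turn": 0}, {"gripper": 1, "dx": -0.87, "dy": -0.73, "dz": 0.52, "turn": 0}, {"gripper": 1, "dx": -0.87, "dy": -0.73, "dz": 0.52, "turn": 0}, {"gripper": 1, "dx": -0.87, "dy": -0.73, "dz": 0.52, "turn": 0}, {"gripper": 1, "dx": -0.87, "dy": -0.73, "dz": 0.52, "turn": 0}, {"gripper": 1, "dx": 0, "dy": 0, "dz": 0, "turn": 0}, {"gripper": 1, "dx": 0, "dy": 0, "dz": 0, "turn": 0}]' --newtons 40

```text
time_s: 1.8
tool_pos: [0.4453, 0.3101, 0.101]
ee_rot: [-0.042, -3.14, 0.001]
contact_force: [0.2, 0.7, 0.5]
gripper_width: 0.999
grasp_force: 0.0
```

```bash
python3 - <<'E'
from h import *
plan([(.446,.311,.003,-.026)])
save('wrist','wr0')
E
```

```text
at [0.4453 0.3101 0.101 ] yaw -0.027 w 0.999 t 1.8 F [0.2 0.7 0.5]
turn -0.01 then dx -0.03 dy 0.04 dz 3.92 units
```

View pics/wr0.png

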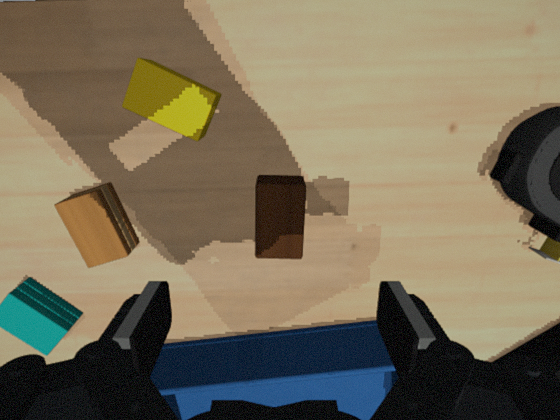

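The wrist view shows the dark block at (280,217), centred between the fingers at about (273,320); the ply is at (97,222). I check both with the wrist calibration.

```bash
python3 - <<'E'
from h import *
p=load('wr0')
for u,v in [(256,185),(304,185),(304,258),(256,257)]: print(w(p,u,v,.026).round(4))
for u,v in [(56,203),(107,184),(133,254),(90,266)]: print(w(p,u,v,.024).round(4))
E
```

```text
[0.4209 0.3013 0.026 ]
[0.4217 0.331  0.026 ]
[0.4719 0.331  0.026 ]
[0.4703 0.2992 0.026 ]
[0.4298 0.1736 0.024 ]
[0.4182 0.2082 0.024 ]
[0.4668 0.2171 0.024 ]
[0.475  0.1866 0.024 ]
```

Call:
move_arm --moves '[{"gripper": 1, "dx": 0, "dy": 0, "dz": 0.7, "turn": 0}, {"gripper": 1, "dx": 0, "dy": 0, "dz": 0.7, "turn": 0}]'

```text
time_s: 2.05
tool_pos: [0.4451, 0.3114, 0.0668]
ee_rot: [0.039, 3.14, 0.002]
contact_force: [0.3, 0.5, 0.1]
gripper_width: 0.996
grasp_force: 0.0
```

Call:
move_arm --moves '[{"gripper": 1, "dx": 0, "dy": 0.08, "dz": 0.65, "turn": 0}, {"gripper": 1, "dx": 0, "dy": 0, "dz": 0.65, "turn": 0}, {"gripper": 1, "dx": 0, "dy": 0, "dz": 0.65, "turn": 0}, {"gripper": 1, "dx": 0, "dy": 0, "dz": 0.55, "turn": 0}, {"gripper": 1, "dx": 0, "dy": 0, "dz": 0, "turn": 0}, {"gripper": 0, "dx": 0, "dy": 0, "dz": 0, "turn": 0}, {"gripper": 0, "dx": 0, "dy": 0, "dz": 0, "turn": 0}, {"gripper": 0, "dx": 0, "dy": 0, "dz": 0, "turn": 0}, {"gripper": 0, "dx": 0, "dy": 0, "dz": 0, "turn": 0}, {"gripper": 0, "dx": 0, "dy": 0, "dz": 0, "turn": 0}, {"gripper": 0, "dx": 0, "dy": 0, "dz": 0, "turn": 0}, {"gripper": 0, "dx": 0, "dy": 0, "dz": 0, "turn": 0}, {"gripper": 0, "dx": 0, "dy": 0, "dz": 0, "turn": 0}]'

```text
time_s: 3.35
tool_pos: [0.4458, 0.3125, 0.0045]
ee_rot: [0.041, 3.14, 0.001]
contact_force: [-2.1, -1.0, 5.9]
gripper_width: 0.365
grasp_force: 40.6
```

```bash
python3 - <<'E'
from h import *
s=sense();print(s['grasp_force'])
plan([(*sense()['tool_pos'][:2],.14,-.026),(*ext(-.038,.04),.14,EY),(*ext(-.038,.04),.013,EY)])
E
```

```text
40.61152517795563
at [0.4458 0.3125 0.0045] yaw -0.026 w 0.365 t 3.35 F [-2.1 -1.   5.9]
turn 0.0 then dx 0.00 dy 0.00 dz -5.42 units
turn -1.32 then dx -5.52 dy 0.89 dz 0.00 units
turn -0.0 then dx 0.00 dy 0.00 dz 5.08 units
```

Call:
move_arm --moves '[{"gripper": 0, "dx": 0, "dy": 0, "dz": -0.9, "turn": 0}, {"gripper": 0, "dx": 0, "dy": 0, "dz": -0.9, "turn": 0}, {"gripper": 0, "dx": 0, "dy": 0, "dz": -0.9, "turn": 0}, {"gripper": 0, "dx": 0, "dy": 0, "dz": -0.9, "turn": 0}, {"gripper": 0, "dx": 0, "dy": 0, "dz": -0.9, "turn": -0.66}, {"gripper": 0, "dx": 0, "dy": 0, "dz": -0.9, "turn": -0.66}, {"gripper": 0, "dx": -0.79, "dy": 0.13, "dz": 0, "turn": 0}, {"gripper": 0, "dx": -0.79, "dy": 0.13, "dz": 0, "turn": 0}, {"gripper": 0, "dx": -0.79, "dy": 0.13, "dz": 0, "turn": 0}, {"gripper": 0, "dx": -0.79, "dy": 0.13, "dz": 0, "turn": 0}, {"gripper": 0, "dx": -0.79, "dy": 0.13, "dz": 0, "turn": 0}, {"gripper": 0, "dx": -0.79, "dy": 0.13, "dz": 0, "turn": 0}, {"gripper": 0, "dx": -0.79, "dy": 0.13, "dz": 0, "turn": 0}, {"gripper": 0, "dx": 0, "dy": 0, "dz": 0.4, "turn": 0}, {"gripper": 0, "dx": 0, "dy": 0, "dz": 0.5, "turn": 0}, {"gripper": 0, "dx": 0, "dy": 0, "dz": 0, "turn": 0}]'

```text
time_s: 4.95
tool_pos: [0.579, 0.349, 0.1135]
ee_rot: [0.167, -3.133, 0.003]
contact_force: [0.4, -0.5, -0.8]
gripper_width: 0.368
grasp_force: 39.8
```

```bash
python3 - <<'E'
from h import *
plan([(*ext(-.038,.04),.013,EY)])
save('wrist','wr1')
E
```

```text
at [0.579  0.349  0.1135] yaw 0.106 w 0.368 t 4.95 F [ 0.4 -0.5 -0.8]
turn 0.0 then dx -0.07 dy 0.00 dz 4.02 units
```

View pics/wr1.png

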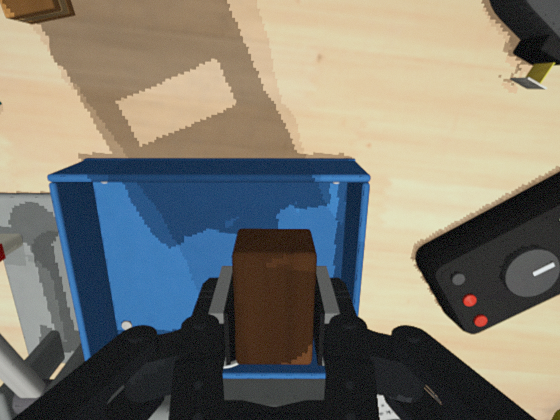

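The wrist view shows the dark block held over the tray; the front rim runs from (50,178) to (369,176). I check the rim corners while lowering.

```bash
python3 - <<'E'
from h import *
p=load('wr1')
for u,v,x,y in [(50,177,-.075,-.095),(369,175,-.075,.095)]: print(w(p,u,v,.05).round(4), ext(x,y).round(4))
E
```

```text
[0.5607 0.2173 0.05  ] [0.5582 0.2111]
[0.5398 0.4019 0.05  ] [0.5381 0.4   ]
```

Call:
move_arm --moves '[{"gripper": 0, "dx": -0.05, "dy": 0, "dz": 0.7, "turn": 0}, {"gripper": 0, "dx": 0, "dy": 0, "dz": 0.7, "turn": 0}, {"gripper": 0, "dx": 0, "dy": 0, "dz": 0.7, "turn": 0}, {"gripper": 0, "dx": 0, "dy": 0, "dz": 0.7, "turn": 0}, {"gripper": 0, "dx": 0, "dy": 0, "dz": 0.65, "turn": 0}, {"gripper": 0, "dx": 0, "dy": 0, "dz": 0.4, "turn": 0}, {"gripper": 0, "dx": 0, "dy": 0, "dz": 0, "turn": 0}, {"gripper": 0.6, "dx": 0, "dy": 0, "dz": 0, "turn": 0}, {"gripper": 0.6, "dx": 0, "dy": 0, "dz": 0, "turn": 0}, {"gripper": 0.6, "dx": 0, "dy": 0, "dz": 0, "turn": 0}, {"gripper": 0.6, "dx": 0, "dy": 0, "dz": 0, "turn": 0}, {"gripper": 0.6, "dx": 0, "dy": 0, "dz": -0.5, "turn": 0}, {"gripper": 0.6, "dx": 0, "dy": 0, "dz": -0.9, "turn": 0}, {"gripper": 0.6, "dx": 0, "dy": 0, "dz": -0.9, "turn": 0}, {"gripper": 0.6, "dx": 0, "dy": 0, "dz": -0.9, "turn": 0}, {"gripper": 0.6, "dx": 0, "dy": 0, "dz": -0.9, "turn": 0}, {"gripper": 0.6, "dx": 0, "dy": 0, "dz": -0.4, "turn": 0}, {"gripper": 1, "dx": 0, "dy": 0, "dz": 0, "turn": 0}]'

```text
time_s: 6.8
tool_pos: [0.5823, 0.35, 0.1346]
ee_rot: [-0.167, 3.134, 0.002]
contact_force: [0.7, -0.4, 0.6]
gripper_width: 0.754
grasp_force: 0.0
```

```bash
python3 - <<'E'
from h import *
plan([(.4475,.193,.12,.287),(.4475,.193,.003,.287)])
E
```

```text
at [0.5823 0.35   0.1346] yaw 0.106 w 0.754 t 6.8 F [ 0.7 -0.4  0.6]
turn -1.81 then dx 6.95 dy -4.50 dz 0.58 units
turn -0.0 then dx 0.00 dy 0.00 dz 4.68 units
```

Call:
move_arm --moves '[{"gripper": 1, "dx": 0, "dy": 0, "dz": 0, "turn": -0.9}, {"gripper": 1, "dx": 0, "dy": 0, "dz": 0, "turn": -0.9}, {"gripper": 1, "dx": 0.87, "dy": -0.56, "dz": 0, "turn": 0}, {"gripper": 1, "dx": 0.87, "dy": -0.56, "dz": 0, "turn": 0}, {"gripper": 1, "dx": 0.87, "dy": -0.56, "dz": 0, "turn": 0}, {"gripper": 1, "dx": 0.87, "dy": -0.56, "dz": 0, "turn": 0}, {"gripper": 1, "dx": 0.87, "dy": -0.56, "dz": 0, "turn": 0}, {"gripper": 1, "dx": 0.87, "dy": -0.56, "dz": 0, "turn": 0}, {"gripper": 1, "dx": 0.87, "dy": -0.56, "dz": 0, "turn": 0}, {"gripper": 1, "dx": 0.87, "dy": -0.56, "dz": 0, "turn": 0}, {"gripper": 1, "dx": 0, "dy": 0, "dz": 0.8, "turn": 0}, {"gripper": 1, "dx": 0, "dy": 0, "dz": 0.8, "turn": 0}, {"gripper": 1, "dx": 0, "dy": 0, "dz": 0, "turn": 0}]'

```text
time_s: 8.1
tool_pos: [0.4448, 0.1925, 0.0899]
ee_rot: [0.447, -3.105, 0.002]
contact_force: [-0.5, -0.0, -0.4]
gripper_width: 0.995
grasp_force: 0.0
```

```bash
python3 - <<'E'
from h import *
plan([(.4475,.193,.003,.287)])
save('wrist','wr2')
E
```

```text
at [0.4448 0.1925 0.0899] yaw 0.286 w 0.995 t 8.1 F [-0.5 -0.  -0.4]
turn -0.01 then dx -0.11 dy -0.01 dz 3.48 units
```

View pics/wr2.png

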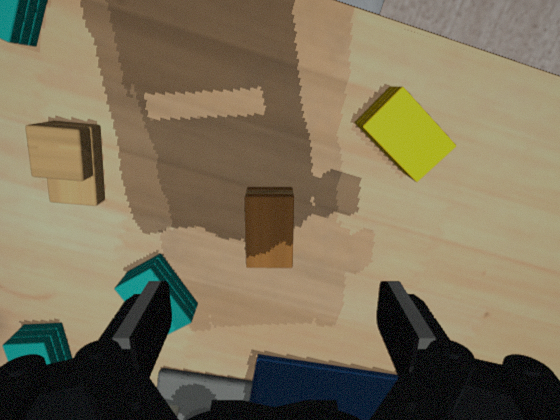

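The ply is aligned at (270,228), between the fingers at 150 and 398; the turquoise block at (155,293) is out of the fingers' way, and the pale offcut is at about (60,155). I grasp the ply.

Call:
move_arm --moves '[{"gripper": 1, "dx": -0.1, "dy": 0, "dz": 0.7, "turn": 0}, {"gripper": 1, "dx": 0, "dy": 0, "dz": 0.7, "turn": 0}, {"gripper": 1, "dx": 0, "dy": 0, "dz": 0.7, "turn": 0}, {"gripper": 1, "dx": 0, "dy": 0, "dz": 0.7, "turn": 0}, {"gripper": 1, "dx": 0, "dy": 0, "dz": 0.64, "turn": 0}, {"gripper": 1, "dx": 0, "dy": 0, "dz": 0, "turn": 0}, {"gripper": 0, "dx": 0, "dy": 0, "dz": 0, "turn": 0}, {"gripper": 0, "dx": 0, "dy": 0, "dz": 0, "turn": 0}, {"gripper": 0, "dx": 0, "dy": 0, "dz": 0, "turn": 0}, {"gripper": 0, "dx": 0, "dy": 0, "dz": 0, "turn": 0}, {"gripper": 0, "dx": 0, "dy": 0, "dz": 0, "turn": 0}, {"gripper": 0, "dx": 0, "dy": 0, "dz": 0, "turn": 0}, {"gripper": 0, "dx": 0, "dy": 0, "dz": 0, "turn": 0}]'

```text
time_s: 9.45
tool_pos: [0.4493, 0.194, 0.0074]
ee_rot: [-0.448, 3.108, 0.0]
contact_force: [-2.1, -0.4, 7.2]
gripper_width: 0.342
grasp_force: 40.3
```

```bash
sed -i 's/EX=.*;/EX=np.array([.623,.315]);/' h.py; python3 - <<'E'
from h import *
plan([(*sense()['tool_pos'][:2],.14,.287),(*ext(-.038,-.038),.14,EY),(*ext(-.038,-.038),.013,EY)])
p=load('wr2')
for u,v,z in [(27,125,.028),(86,122,.028),(86,180,.028),(28,178,.028),(104,204,.014),(48,203,.014)]: print(w(p,u,v,z).round(4))
E
```

```text
at [0.4493 0.194  0.0074] yaw 0.286 w 0.342 t 9.45 F [-2.1 -0.4  7.2]
turn -0.01 then dx 0.00 dy 0.00 dz -5.31 units
turn 1.81 then dx -5.90 dy 2.56 dz 0.00 units
turn -0.0 then dx 0.00 dy 0.00 dz 5.08 units
[0.4235 0.0458 0.028 ]
[0.4127 0.0768 0.028 ]
[0.4458 0.0808 0.028 ]
[0.454  0.0485 0.028 ]
[0.4639 0.0876 0.014 ]
[0.4732 0.0535 0.014 ]
```

Call:
move_arm --moves '[{"gripper": 0, "dx": 0, "dy": 0, "dz": -0.9, "turn": 0}, {"gripper": 0, "dx": 0, "dy": 0, "dz": -0.9, "turn": 0}, {"gripper": 0, "dx": 0, "dy": 0, "dz": -0.9, "turn": 0}, {"gripper": 0, "dx": 0, "dy": 0, "dz": -0.9, "turn": 0}, {"gripper": 0, "dx": 0, "dy": 0, "dz": -0.85, "turn": 0.9}, {"gripper": 0, "dx": 0, "dy": 0, "dz": -0.85, "turn": 0.91}, {"gripper": 0, "dx": -0.84, "dy": 0.36, "dz": 0, "turn": 0}, {"gripper": 0, "dx": -0.84, "dy": 0.37, "dz": 0, "turn": 0}, {"gripper": 0, "dx": -0.84, "dy": 0.36, "dz": 0, "turn": 0}, {"gripper": 0, "dx": -0.84, "dy": 0.37, "dz": 0, "turn": 0}, {"gripper": 0, "dx": -0.84, "dy": 0.36, "dz": 0, "turn": 0}, {"gripper": 0, "dx": -0.84, "dy": 0.37, "dz": 0, "turn": 0}, {"gripper": 0, "dx": -0.86, "dy": 0.37, "dz": 0, "turn": 0}, {"gripper": 0, "dx": 0, "dy": 0, "dz": 0.4, "turn": 0}, {"gripper": 0, "dx": 0, "dy": 0, "dz": 0.5, "turn": 0}, {"gripper": 0, "dx": 0, "dy": 0, "dz": 0, "turn": 0}]'

```text
time_s: 11.05
tool_pos: [0.5874, 0.2723, 0.1141]
ee_rot: [0.165, -3.133, 0.002]
contact_force: [-0.9, -0.4, -0.8]
gripper_width: 0.342
grasp_force: 39.6
```

```bash
python3 - <<'E'
from h import *
plan([(*ext(-.038,-.038),.016,EY)])
E
```

```text
at [0.5874 0.2723 0.1141] yaw 0.105 w 0.342 t 11.05 F [-0.9 -0.4 -0.8]
turn -0.01 then dx -0.08 dy 0.03 dz 3.92 units
```

Call:
move_arm --moves '[{"gripper": 0, "dx": -0.05, "dy": 0.02, "dz": 0.7, "turn": 0}, {"gripper": 0, "dx": 0, "dy": 0, "dz": 0.7, "turn": 0}, {"gripper": 0, "dx": 0, "dy": 0, "dz": 0.7, "turn": 0}, {"gripper": 0, "dx": 0, "dy": 0, "dz": 0.7, "turn": 0}, {"gripper": 0, "dx": 0, "dy": 0, "dz": 0.65, "turn": 0}, {"gripper": 0, "dx": 0, "dy": 0, "dz": 0.4, "turn": 0}, {"gripper": 0, "dx": 0, "dy": 0, "dz": 0, "turn": 0}, {"gripper": 0.6, "dx": 0, "dy": 0, "dz": 0, "turn": 0}, {"gripper": 0.6, "dx": 0, "dy": 0, "dz": 0, "turn": 0}, {"gripper": 0.6, "dx": 0, "dy": 0, "dz": 0, "turn": 0}, {"gripper": 0.6, "dx": 0, "dy": 0, "dz": 0, "turn": 0}, {"gripper": 0.6, "dx": 0, "dy": 0, "dz": -0.5, "turn": 0}, {"gripper": 0.6, "dx": 0, "dy": 0, "dz": -0.9, "turn": 0}, {"gripper": 0.6, "dx": 0, "dy": 0, "dz": -0.9, "turn": 0}, {"gripper": 0.6, "dx": 0, "dy": 0, "dz": -0.9, "turn": 0}, {"gripper": 0.6, "dx": 0, "dy": 0, "dz": -0.9, "turn": 0}, {"gripper": 0.6, "dx": 0, "dy": 0, "dz": -0.4, "turn": 0}, {"gripper": 1, "dx": 0, "dy": 0, "dz": 0, "turn": 0}]'

```text
time_s: 12.85
tool_pos: [0.5905, 0.2738, 0.1347]
ee_rot: [-0.165, 3.134, 0.002]
contact_force: [0.4, -0.1, -0.1]
gripper_width: 0.751
grasp_force: 0.0
```

```bash
python3 - <<'E'
from h import *
plan([(.436,.062,.12,.27),(.436,.062,.003,.27)])
E
```

```text
at [0.5905 0.2738 0.1347] yaw 0.105 w 0.751 t 12.85 F [ 0.4 -0.1 -0.1]
turn -1.65 then dx 8.22 dy -6.52 dz 0.59 units
turn -0.0 then dx 0.00 dy 0.00 dz 4.68 units
```

Call:
move_arm --moves '[{"gripper": 1, "dx": 0, "dy": 0, "dz": 0, "turn": -0.82}, {"gripper": 1, "dx": 0, "dy": 0, "dz": 0, "turn": -0.83}, {"gripper": 1, "dx": 0.82, "dy": -0.65, "dz": 0, "turn": 0}, {"gripper": 1, "dx": 0.82, "dy": -0.65, "dz": 0, "turn": 0}, {"gripper": 1, "dx": 0.82, "dy": -0.65, "dz": 0, "turn": 0}, {"gripper": 1, "dx": 0.82, "dy": -0.65, "dz": 0, "turn": 0}, {"gripper": 1, "dx": 0.82, "dy": -0.65, "dz": 0, "turn": 0}, {"gripper": 1, "dx": 0.82, "dy": -0.65, "dz": 0, "turn": 0}, {"gripper": 1, "dx": 0.82, "dy": -0.65, "dz": 0, "turn": 0}, {"gripper": 1, "dx": 0.82, "dy": -0.65, "dz": 0, "turn": 0}, {"gripper": 1, "dx": 0.82, "dy": -0.65, "dz": 0, "turn": 0}, {"gripper": 1, "dx": 0.82, "dy": -0.65, "dz": 0, "turn": 0}, {"gripper": 1, "dx": 0, "dy": 0, "dz": 0.8, "turn": 0}, {"gripper": 1, "dx": 0, "dy": 0, "dz": 0.8, "turn": 0}, {"gripper": 1, "dx": 0, "dy": 0, "dz": 0, "turn": 0}]'

```text
time_s: 14.35
tool_pos: [0.4341, 0.062, 0.0903]
ee_rot: [0.422, -3.108, -0.001]
contact_force: [0.1, -0.2, 0.2]
gripper_width: 0.996
grasp_force: 0.0
```

```bash
python3 - <<'E'
from h import *
plan([(.436,.062,.003,.27)])
save('wrist','wr3')
E
```

```text
at [0.4341 0.062  0.0903] yaw 0.27 w 0.996 t 14.35 F [ 0.1 -0.2  0.2]
turn -0.0 then dx -0.07 dy -0.02 dz 3.49 units
```

View pics/wr3.png

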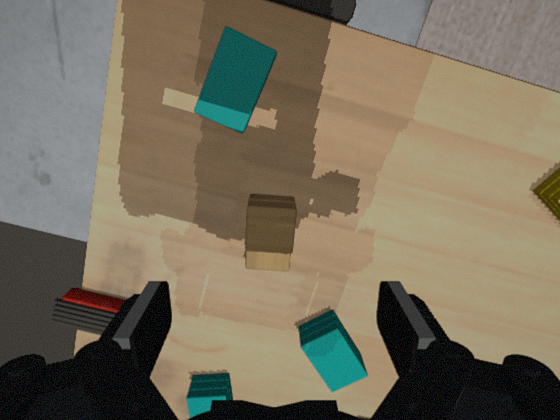

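The pale offcut sits aligned between the fingers: the tall layer is at (271,225) and the low step at (268,261). The hex key at (90,310) is clear of the gripper. I grasp.

Call:
move_arm --moves '[{"gripper": 1, "dx": -0.05, "dy": 0, "dz": 0.7, "turn": 0}, {"gripper": 1, "dx": 0, "dy": 0, "dz": 0.7, "turn": 0}, {"gripper": 1, "dx": 0, "dy": 0, "dz": 0.7, "turn": 0}, {"gripper": 1, "dx": 0, "dy": 0, "dz": 0.7, "turn": 0}, {"gripper": 1, "dx": 0, "dy": 0, "dz": 0.64, "turn": 0}, {"gripper": 1, "dx": 0, "dy": 0, "dz": 0, "turn": 0}, {"gripper": 0, "dx": 0, "dy": 0, "dz": 0, "turn": 0}, {"gripper": 0, "dx": 0, "dy": 0, "dz": 0, "turn": 0}, {"gripper": 0, "dx": 0, "dy": 0, "dz": 0, "turn": 0}, {"gripper": 0, "dx": 0, "dy": 0, "dz": 0, "turn": 0}, {"gripper": 0, "dx": 0, "dy": 0, "dz": 0, "turn": 0}, {"gripper": 0, "dx": 0, "dy": 0, "dz": 0, "turn": 0}, {"gripper": 0, "dx": 0, "dy": 0, "dz": 0, "turn": 0}]'

```text
time_s: 15.7
tool_pos: [0.4374, 0.0626, 0.0076]
ee_rot: [-0.423, 3.112, -0.0]
contact_force: [-2.4, 0.5, 9.5]
gripper_width: 0.352
grasp_force: 38.2
```

```bash
python3 - <<'E'
from h import *
P=sense()['tool_pos']
plan([(*P[:2],.16,.27),(*ext(.018,.0),.16,EY),(*ext(.018,.0),.016,EY)])
E
```

```text
at [0.4374 0.0626 0.0076] yaw 0.27 w 0.352 t 15.7 F [-2.4  0.5  9.5]
turn 0.0 then dx 0.00 dy 0.00 dz -6.10 units
turn 1.64 then dx -9.17 dy 9.25 dz 0.00 units
turn -0.0 then dx 0.00 dy 0.00 dz 5.76 units
```

Call:
move_arm --moves '[{"gripper": 0, "dx": 0, "dy": 0, "dz": -0.9, "turn": 0}, {"gripper": 0, "dx": 0, "dy": 0, "dz": -0.9, "turn": 0}, {"gripper": 0, "dx": 0, "dy": 0, "dz": -0.9, "turn": 0}, {"gripper": 0, "dx": 0, "dy": 0, "dz": -0.9, "turn": 0}, {"gripper": 0, "dx": 0, "dy": 0, "dz": -0.9, "turn": 0}, {"gripper": 0, "dx": 0, "dy": 0, "dz": -0.9, "turn": 0.82}, {"gripper": 0, "dx": 0, "dy": 0, "dz": -0.9, "turn": 0.82}, {"gripper": 0, "dx": -0.83, "dy": 0.84, "dz": 0, "turn": 0}, {"gripper": 0, "dx": -0.83, "dy": 0.84, "dz": 0, "turn": 0}, {"gripper": 0, "dx": -0.83, "dy": 0.84, "dz": 0, "turn": 0}, {"gripper": 0, "dx": -0.83, "dy": 0.84, "dz": 0, "turn": 0}, {"gripper": 0, "dx": -0.83, "dy": 0.84, "dz": 0, "turn": 0}, {"gripper": 0, "dx": -0.83, "dy": 0.84, "dz": 0, "turn": 0}, {"gripper": 0, "dx": -0.83, "dy": 0.84, "dz": 0, "turn": 0}, {"gripper": 0, "dx": -0.83, "dy": 0.84, "dz": 0, "turn": 0}, {"gripper": 0, "dx": -0.83, "dy": 0.84, "dz": 0, "turn": 0}, {"gripper": 0, "dx": -0.83, "dy": 0.84, "dz": 0, "turn": 0}, {"gripper": 0, "dx": -0.87, "dy": 0, "dz": 0, "turn": 0}, {"gripper": 0, "dx": 0, "dy": 0.85, "dz": 0, "turn": 0}, {"gripper": 0, "dx": 0, "dy": 0, "dz": 0, "turn": 0}]'

```text
time_s: 17.7
tool_pos: [0.6398, 0.3189, 0.1637]
ee_rot: [0.169, -3.136, -0.0]
contact_force: [-1.1, -0.6, -0.6]
gripper_width: 0.347
grasp_force: 39.3
```

```bash
python3 - <<'E'
from h import *
plan([(*ext(.018,.0),.016,EY)])
save('wrist','wr4')
E
```

```text
at [0.6398 0.3189 0.1637] yaw 0.108 w 0.347 t 17.7 F [-1.1 -0.6 -0.6]
turn 0.02 then dx -0.04 dy -0.08 dz 5.91 units
```

View pics/wr4.png

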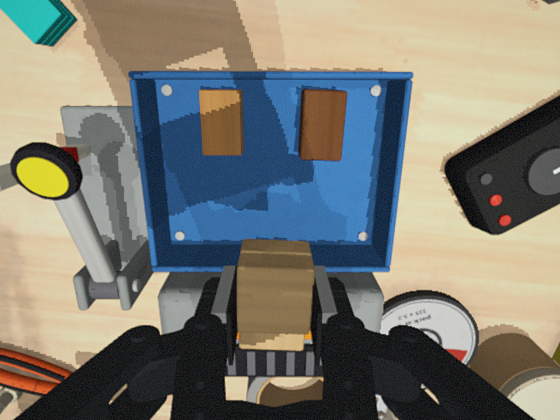

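Both placed offcuts lie in the tray at (222,122) and (323,125), and the pale one is held above it. The yellow pad is at (47,171). I refine the extractor pose from this view and lower.

```bash
python3 - <<'E'
from h import *
p=load('wr4')
for u,v,x,y in [(131,73,-.075,-.095),(412,73,-.075,.095)]: print(w(p,u,v,.05).round(4), ext(x,y).round(4))
print(w(p,47,171,.111).round(4),ext(-.018,-.125).round(4))
E
```

```text
[0.5604 0.2171 0.05  ] [0.5585 0.2126]
[0.5405 0.4017 0.05  ] [0.5384 0.4015]
[0.6151 0.1927 0.111 ] [0.6183 0.1888]
```

Call:
move_arm --moves '[{"gripper": 0, "dx": 0, "dy": -0.05, "dz": 0.8, "turn": 0}, {"gripper": 0, "dx": 0, "dy": 0, "dz": 0.8, "turn": 0}, {"gripper": 0, "dx": 0, "dy": 0, "dz": 0.8, "turn": 0}, {"gripper": 0, "dx": 0, "dy": 0, "dz": 0.8, "turn": 0}, {"gripper": 0, "dx": 0, "dy": 0, "dz": 0.8, "turn": 0}, {"gripper": 0, "dx": 0, "dy": 0, "dz": 0.8, "turn": 0}, {"gripper": 0, "dx": 0, "dy": 0, "dz": 0.6, "turn": 0}, {"gripper": 0, "dx": 0, "dy": 0, "dz": 0.4, "turn": 0}, {"gripper": 0, "dx": 0, "dy": 0, "dz": 0, "turn": 0}, {"gripper": 0.6, "dx": 0, "dy": 0, "dz": 0, "turn": 0}, {"gripper": 0.6, "dx": 0, "dy": 0, "dz": 0, "turn": 0}, {"gripper": 0.6, "dx": 0, "dy": 0, "dz": 0, "turn": 0}, {"gripper": 0.6, "dx": 0, "dy": 0, "dz": 0, "turn": 0}, {"gripper": 0.6, "dx": 0, "dy": 0, "dz": -0.5, "turn": 0}, {"gripper": 0.6, "dx": 0, "dy": 0, "dz": -0.9, "turn": 0}, {"gripper": 0.6, "dx": 0, "dy": 0, "dz": -0.9, "turn": 0}, {"gripper": 0.6, "dx": 0, "dy": 0, "dz": -0.9, "turn": 0}, {"gripper": 0.6, "dx": 0, "dy": 0, "dz": -0.9, "turn": 0}, {"gripper": 0.6, "dx": 0, "dy": 0, "dz": -0.9, "turn": 0}, {"gripper": 0.6, "dx": 0, "dy": 0, "dz": -0.9, "turn": 0}]'

```text
time_s: 19.75
tool_pos: [0.6406, 0.3156, 0.1691]
ee_rot: [-0.167, 3.136, 0.001]
contact_force: [-0.4, -0.1, 0.5]
gripper_width: 0.597
grasp_force: 0.0
```

```bash
python3 - <<'E'
from h import *
plan([(*ext(-.024,-.125),.16,EY)])
save('wrist','wr5')
E
```

```text
at [0.6406 0.3156 0.1691] yaw 0.106 w 0.597 t 19.75 F [-0.4 -0.1  0.5]
turn 0.0 then dx 1.66 dy -4.95 dz 0.36 units
```

View pics/wr5.png

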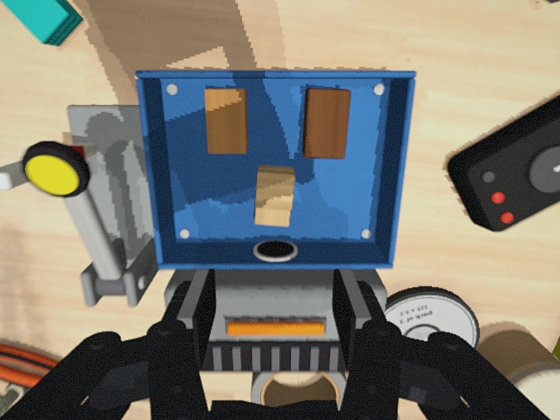

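All three offcuts lie in the tray, pale at (274,196). Next I shut the fingers, turn a quarter so the narrow side faces the post, and go above the pad.

```bash
python3 - <<'E'
from h import *
print(sense()['qpos'].round(2))
plan([(*ext(-.027,-.123),.15,EY+1.57)])
plan([(*ext(-.027,-.123),.15,EY)])
E
```

```text
[ 0.41  0.72  1.03 -0.    1.38 -1.27]
at [0.6416 0.3161 0.1736] yaw 0.106 w 0.597 t 19.8 F [ 1.7 -0.7  3.9]
turn -15.7 then dx 4.89 dy 1.82 dz 0.94 units
at [0.6416 0.3161 0.1736] yaw 0.106 w 0.597 t 19.8 F [ 1.7 -0.7  3.9]
turn 0.0 then dx 1.83 dy -4.89 dz 0.94 units
```

Call:
move_arm --moves '[{"gripper": 0, "dx": 0, "dy": 0, "dz": 0, "turn": 0.98}, {"gripper": 0, "dx": 0, "dy": 0, "dz": 0, "turn": 0.98}, {"gripper": 0, "dx": 0, "dy": 0, "dz": 0, "turn": 0.98}, {"gripper": 0, "dx": 0, "dy": 0, "dz": 0, "turn": 0.98}, {"gripper": 0, "dx": 0, "dy": 0, "dz": 0, "turn": 0.98}, {"gripper": 0, "dx": 0, "dy": 0, "dz": 0, "turn": 0.98}, {"gripper": 0, "dx": 0, "dy": 0, "dz": 0, "turn": 0.98}, {"gripper": 0, "dx": 0, "dy": 0, "dz": 0, "turn": 0.98}, {"gripper": 0, "dx": 0, "dy": 0, "dz": 0, "turn": 0.98}, {"gripper": 0, "dx": 0, "dy": 0, "dz": 0, "turn": 0.98}, {"gripper": 0, "dx": 0, "dy": 0, "dz": 0, "turn": 0.98}, {"gripper": 0, "dx": 0, "dy": 0, "dz": 0, "turn": 0.98}, {"gripper": 0, "dx": 0, "dy": 0, "dz": 0, "turn": 0.98}, {"gripper": 0, "dx": 0, "dy": 0, "dz": 0, "turn": 0.98}, {"gripper": 0, "dx": 0, "dy": 0, "dz": 0, "turn": 0.98}, {"gripper": 0, "dx": 0, "dy": 0, "dz": 0, "turn": 0.98}, {"gripper": 0, "dx": 0, "dy": 0, "dz": 0, "turn": 0}]'

```text
time_s: 21.5
tool_pos: [0.6406, 0.3156, 0.1676]
ee_rot: [2.099, 2.337, 0.001]
contact_force: [0.1, -0.8, -0.9]
gripper_width: -0.0
grasp_force: 0.0
```

```bash
python3 - <<'E'
from h import *
plan([(*ext(-.027,-.123),.15,EY-1.57)])
E
```

```text
at [0.6406 0.3156 0.1676] yaw -1.463 w -0.0 t 21.5 F [ 0.1 -0.8 -0.9]
turn 0.01 then dx -4.87 dy -1.79 dz 0.70 units
```

Call:
move_arm --moves '[{"gripper": 0, "dx": -0.7, "dy": -0.26, "dz": 0, "turn": 0}, {"gripper": 0, "dx": -0.7, "dy": -0.26, "dz": 0, "turn": 0}, {"gripper": 0, "dx": -0.7, "dy": -0.26, "dz": 0, "turn": 0}, {"gripper": 0, "dx": -0.7, "dy": -0.26, "dz": 0, "turn": 0}, {"gripper": 0, "dx": -0.7, "dy": -0.26, "dz": 0, "turn": 0}, {"gripper": 0, "dx": -0.7, "dy": -0.25, "dz": 0, "turn": 0}, {"gripper": 0, "dx": -0.67, "dy": -0.24, "dz": 0, "turn": 0}, {"gripper": 0, "dx": 0, "dy": 0, "dz": 0.4, "turn": 0}, {"gripper": 0, "dx": 0, "dy": 0, "dz": 0.4, "turn": 0}, {"gripper": 0, "dx": 0, "dy": 0, "dz": 0.4, "turn": 0}, {"gripper": 0, "dx": 0, "dy": 0, "dz": 0, "turn": 0}]'

```text
time_s: 22.6
tool_pos: [0.6086, 0.1902, 0.1345]
ee_rot: [-2.094, -2.339, 0.004]
contact_force: [-0.5, 0.5, 0.1]
gripper_width: 0.0
grasp_force: 0.0
```

```bash
python3 - <<'E'
from h import *
plan([(*ext(-.028,-.123),.072,EY-1.57)])
a=save('wrist','wr6');b=save('scene','sc6')
c=b['pixels'][190:290,280:400,::-1]
cv2.imwrite('pics/c6.png',np.hstack([cv2.resize(a['pixels'][:,:,::-1],(480,360)),cv2.resize(c,(320,360),interpolation=cv2.INTER_CUBIC)]))
E
```

```text
at [0.6086 0.1902 0.1345] yaw -1.46 w 0.0 t 22.6 F [-0.5  0.5  0.1]
turn 0.04 then dx -0.02 dy -0.02 dz 2.50 units
```

View pics/c6.png

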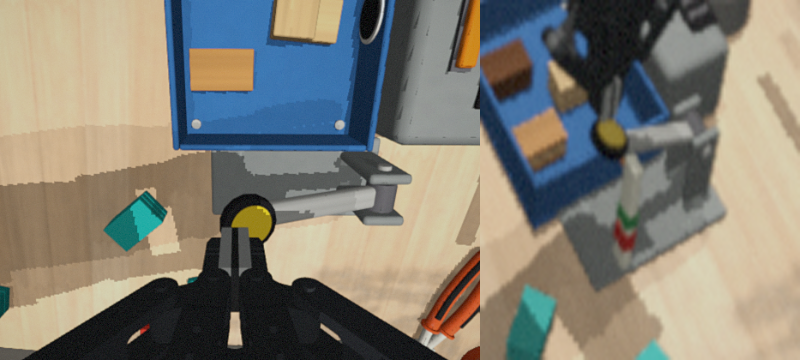

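The fingertips (235,235 in the wrist half) stand just over the pad at (248,220); the post's green band is visible below at (627,215) in the scene half. I lower slowly to about z = 85 mm and check.

Call:
move_arm --moves '[{"gripper": 0, "dx": 0, "dy": 0, "dz": 0.3, "turn": 0}, {"gripper": 0, "dx": 0, "dy": 0, "dz": 0.3, "turn": 0}, {"gripper": 0, "dx": 0, "dy": 0, "dz": 0.2, "turn": 0}, {"gripper": 0, "dx": 0, "dy": 0, "dz": 0.2, "turn": 0}, {"gripper": 0, "dx": 0, "dy": 0, "dz": 0.2, "turn": 0}, {"gripper": 0, "dx": 0, "dy": 0, "dz": 0.2, "turn": 0}, {"gripper": 0, "dx": 0, "dy": 0, "dz": 0.2, "turn": 0}, {"gripper": 0, "dx": 0, "dy": 0, "dz": 0.2, "turn": 0}, {"gripper": 0, "dx": 0, "dy": 0, "dz": 0.2, "turn": 0}, {"gripper": 0, "dx": 0, "dy": 0, "dz": 0, "turn": 0}, {"gripper": 0, "dx": 0, "dy": 0, "dz": 0, "turn": 0}]'

```text
time_s: 23.8
tool_pos: [0.6094, 0.1898, 0.0871]
ee_rot: [2.097, 2.339, 0.0]
contact_force: [-3.5, -1.3, 7.0]
gripper_width: -0.0
grasp_force: 3.3
```

```bash
python3 - <<'E'
from h import *
plan([(*ext(-.028,-.123),.072,EY-1.57)])
E
```

```text
at [0.6094 0.1898 0.0871] yaw -1.462 w -0.0 t 23.8 F [-3.5 -1.3  7. ]
turn 0.02 then dx 0.00 dy -0.05 dz 0.60 units
```

Call:
move_arm --moves '[{"gripper": 0, "dx": 0, "dy": 0, "dz": 0.15, "turn": 0}, {"gripper": 0, "dx": 0, "dy": 0, "dz": 0.15, "turn": 0}, {"gripper": 0, "dx": 0, "dy": 0, "dz": 0.15, "turn": 0}, {"gripper": 0, "dx": 0, "dy": 0, "dz": 0.12, "turn": 0}, {"gripper": 0, "dx": 0, "dy": 0, "dz": 0, "turn": 0}, {"gripper": 0, "dx": 0, "dy": 0, "dz": 0, "turn": 0}, {"gripper": 0, "dx": 0, "dy": 0, "dz": 0, "turn": 0}]'

```text
time_s: 24.5
tool_pos: [0.6091, 0.1898, 0.073]
ee_rot: [-2.097, -2.339, 0.0]
contact_force: [-6.5, -0.4, 8.4]
gripper_width: -0.002
grasp_force: 4.3
```

```bash
python3 - <<'E'
from h import *
plan([(*ext(-.028,-.123),.072,EY-1.57)])
a=save('wrist','wr7');b=save('scene','sc7')
c=b['pixels'][190:290,280:400,::-1]
cv2.imwrite('pics/c7.png',np.hstack([cv2.resize(a['pixels'][40:400,:,::-1],(360,300)),cv2.resize(c,(432,360),interpolation=cv2.INTER_CUBIC)[:300]]))
E
```

```text
at [0.6091 0.1898 0.073 ] yaw -1.462 w -0.002 t 24.5 F [-6.5 -0.4  8.4]
turn 0.02 then dx 0.00 dy -0.04 dz 0.04 units
```

View pics/c7.png

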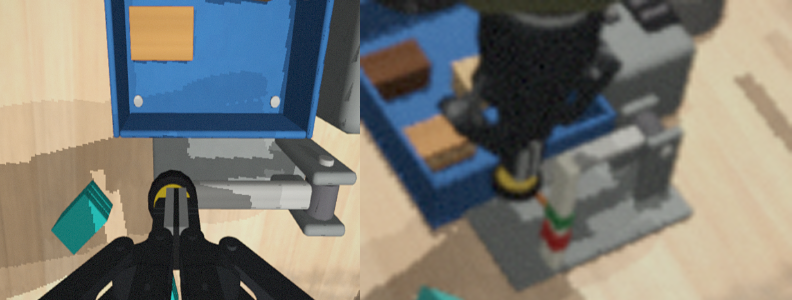

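The fingers sit on the pad and the tray is untouched. In the scene half the orange pointer is at (543,198), beside the upper part of the green (about 205 to 228). I check numerically that the perspective offset accounts for the difference.

```bash
python3 - <<'E'
from h import *
p=load('sc7')
for z in (.05,.06,.07,.08): print(z,[proj(p,[*ext(-.02,y),z])[0].round(1).tolist() for y in (-.157,-.150,-.143)])
im=p['pixels'][:,:,::-1];h=cv2.cvtColor(im,cv2.COLOR_BGR2HSV).astype(int)[235:270,322:345]
for n,m in (('or',(h[...,0]>5)&(h[...,0]<16)&(h[...,1]>140)&(h[...,2]>110)),('gr',(h[...,0]>40)&(h[...,0]<85)&(h[...,1]>80)),('red',((h[...,0]<5)|(h[...,0]>172))&(h[...,1]>120))):
    a=np.argwhere(m)+[235,322]; print(n,len(a),a.mean(0)[::-1].round(1),a.min(0)[::-1],a.max(0)[::-1])
E
```

```text
0.05 [[332.4, 251.6], [330.9, 249.6], [329.4, 247.5]]
0.06 [[332.8, 249.2], [331.3, 247.1], [329.8, 245.0]]
0.07 [[333.3, 246.7], [331.7, 244.6], [330.2, 242.5]]
0.08 [[333.7, 244.1], [332.2, 242.0], [330.6, 240.0]]
or 1 [330. 245.] [330 245] [330 245]
gr 17 [334.5 250.6] [332 247] [338 253]
red 29 [333.5 255.9] [330 252] [337 259]
```

The pointer is at about z = 60 mm and the green spans about 43 to 69 mm on the post. That agrees with the TCP height (73 mm, joint about 0.36) and the 8.4 N push, so I hand in.

```bash
python3 - <<'E'
from h import *
s=sense();print(s['tool_pos'].round(4),s['contact_force'].round(1),s['joint_velocities'].round(3))
print(finish_job())
E
```

```text
[0.6091 0.1898 0.073 ] [-5.9 -0.3  7.3] [-0.     0.    -0.002  0.     0.    -0.002]
the job is handed in; nothing more can be done
None
```

I handed in the job at about 25 s with all three offcuts let go in the tray and the fingers holding the lever in the green (joint about 0.36 rad by my estimate, about 7 N); the judge's verdict was not shown.

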